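# Sort a scoop of nuts: tip it into the sorter and hold the spring gate at the mark

## Task

Tip the whole scoop of nuts into the hopper of the nut sorter while its gate is still shut, and stand the empty scoop upright on the worktop again. Then pull the sorter's spring gate out by its knob until its pointer is level with the mark, so that the three hazelnuts drop into the tray while the walnut stays in the hopper. Finish while still holding the gate at the mark (it springs shut if let go), and leave the garlic, the salt pot and the cup where they are.

Things in the scene. Friction and masses are not known exactly. Their poses are not given: they have to be found in the camera images.
- sorter: Nut sorter, wood and steel, fixed to the worktop, about 175 mm long (x), 120 mm wide (y), 127 mm high: a hopper above a catch tray, with a gate (knob towards the robot) at the hopper's front. Origin on the worktop under the lower edge of the hopper floor; x points from the knob end to the hopper's back, z up. All sorter sizes below are in this frame.
- hopper_mouth (a point): Centre of the hopper's open top: x = 47 mm, z = 127 mm. Hopper inside: x 0 to 93 mm, y +-39 mm; ridged steel floor, z = 50 mm at the gate (x = 0), 75 mm at the back, falling 8 degrees to each side. Back wall to z = 127 mm; sides upright to z = 97 mm, flared to y = +-61 mm at z = 127 mm. Two wires at y = +-20 mm, 19 mm above the floor, keep a large nut in the middle; small ones pass under.
- tray (a point): Middle of the floor of the open catch tray under the gap: x = -12 mm, z = 9 mm in the sorter's frame. Tray inside: x -54 to 30 mm, y -41 to 41 mm, rim at z = 34 mm. What drops between hopper floor and gate falls into it.
- gate (a joint): Travel of the gate in m: 0 = shut, grows as it is pulled level along the sorter's -x, stop at 0.050. Equals the gap between hopper floor and gate. A spring shuts it: about 5 N at 0, 8 N at the mark, 11 N at the stop. The gate is an upright steel plate 77 mm wide, 6 mm thick, z = 38 to 124 mm, with a stem to the knob.
- gate_grip (a point): Point to grip on the gate's knob, on its axis, 100 mm above the worktop. The knob is an upright round wooden post, 16 mm in diameter, 56 to 118 mm above the worktop; a 12 mm wide stem (top at 68 mm) runs back to the gate plate, whose front is 56 mm behind the knob's axis. Moves with the gate.
- pointer (a point): Middle of the outer end of the gate's pointer, a dark bar 3 mm thick that reaches out over the sorter's left (+y) side panel at 103 mm height. It moves with the gate.
- mark_blade (a point): The mark: inner end of a dark 3 mm bar on a small clip on the sorter's left (+y) side panel, at the pointer's height, 20 to 27 mm in front (-x) of where the pointer stands when the gate is shut. x axis as the sorter's; the pointer is at the mark when both have the same x along the sorter. It obstructs nothing.
- scoop: Loose steel scoop with a flat foot, 84 x 62 mm, about 0.12 kg, holding the nuts. Origin at the centre of its underside; x points to its open spout, z up. Walls 40 to 46 mm high; inside 56 mm wide, x -36 to 40 mm. The floor rises 12 degrees to the spout, so nuts stay in while it is carried level and gently; tilted 40 degrees or more spout down they roll out.
- scoop_grip (a point): Point to grip on the scoop's handle, x = -18 mm, z = 75 mm in the scoop's frame. The handle is a level wooden bar above the scoop, along its x (-45 to 8 mm), 14 mm wide (y), 14 mm high (68 to 82 mm above the foot); fingers close along the scoop's y. The walnut's top is about 44 mm above the foot.
- scoop_spout (a point): Middle of the floor's edge at the open spout: x = 40 mm, z = 21 mm in the scoop's frame. Mind, when lifting and carrying it: a wall cabinet hangs about 0.5 m above the worktop, behind about x = 0.57 m and left of about y = -0.1 m (world); keep the wrist and arm clear of it.
- walnut: The walnut, a ball of 34 mm diameter, 15 g; origin at its centre. The large nut; passes a gap of 34 mm or more only.
- hazelnut_1: Hazelnut, a ball of 15 mm diameter, 10 g; origin at its centre. It rolls down the hopper floor and through the gap once that is wider than 15 mm.
- hazelnut_2: Hazelnut, as hazelnut_1.
- hazelnut_3: Hazelnut, as hazelnut_1.
- garlic: Bystander: head of garlic, 50 mm wide, 51 mm high; origin at the centre of its underside.
- salt_pot: Bystander: small conical salt pot, 68 mm wide, 72 mm high; origin at the centre of its underside.
- cup: Bystander: small striped cup, 65 x 88 mm with its handle, 50 mm high; origin at the centre of its underside.
There are look-alikes about, which are no part of the job. What is shaped like the scoop but purple is not meant.

How it is judged:
On the way, in this order (a step that is already met when the one before it is completed fails the run):
1. all four nuts lie in the hopper while the gate is shut (x of hazelnut_1 in the frame of sorter between -0.03 and 0.095 m and y of hazelnut_1 in the frame of sorter between -0.04 and 0.04 m and z of hazelnut_1 in the frame of sorter between 0.048 and 0.125 m and x of hazelnut_2 in the frame of sorter between -0.03 and 0.095 m and y of hazelnut_2 in the frame of sorter between -0.04 and 0.04 m and z of hazelnut_2 in the frame of sorter between 0.048 and 0.125 m and x of hazelnut_3 in the frame of sorter between -0.03 and 0.095 m and y of hazelnut_3 in the frame of sorter between -0.04 and 0.04 m and z of hazelnut_3 in the frame of sorter between 0.048 and 0.125 m and x of walnut in the frame of sorter between -0.03 and 0.095 m and y of walnut in the frame of sorter between -0.04 and 0.04 m and z of walnut in the frame of sorter between 0.048 and 0.125 m and value of joint gate below 0.008 m), for 0.2 s.
2. the scoop stands upright on the worktop, and the gate is held at the mark with the hazelnuts in the tray and the walnut in the hopper (x of pointer in the frame of mark_blade between -0.004 and 0.004 m and height (world z) of scoop between -0.004 and 0.006 m and angle between scoop's own z axis and vertical below 0.1 rad and contact force between the fingers and scoop below 0.1 N and linear speed of scoop below 0.02 m/s and x of hazelnut_1 in the frame of sorter between -0.058 and 0.034 m and y of hazelnut_1 in the frame of sorter between -0.045 and 0.045 m and z of hazelnut_1 in the frame of sorter between 0.008 and 0.034 m and x of hazelnut_2 in the frame of sorter between -0.058 and 0.034 m and y of hazelnut_2 in the frame of sorter between -0.045 and 0.045 m and z of hazelnut_2 in the frame of sorter between 0.008 and 0.034 m and x of hazelnut_3 in the frame of sorter between -0.058 and 0.034 m and y of hazelnut_3 in the frame of sorter between -0.045 and 0.045 m and z of hazelnut_3 in the frame of sorter between 0.008 and 0.034 m and x of walnut in the frame of sorter between -0.03 and 0.095 m and y of walnut in the frame of sorter between -0.04 and 0.04 m and z of walnut in the frame of sorter between 0.048 and 0.125 m), for 0.2 s.
At the end, for the whole second after the job is handed in: The gripper holds the gate (more than 2 N on it) at rest with its pointer within 4 mm of the mark; all three hazelnuts lie in the catch tray, the walnut in the hopper; the scoop stands upright (within 0.1 rad) on the worktop, let go (all of step 2 and contact force between the fingers and sorter above 2 N and velocity of joint gate between -0.01 and 0.01 m/s); the arm keeps its last pose, push and grip.
It fails at once if the garlic is moved more than 30 mm (distance of garlic from where it was at the start of the episode above 0.03 m).
It fails at once if the salt pot is moved more than 30 mm (distance of salt_pot from where it was at the start of the episode above 0.03 m).
It fails at once if the cup is moved more than 30 mm (distance of cup from where it was at the start of the episode above 0.03 m).
It also fails if it takes over 70 s, if anything falls off the work surface, if the arm or the gripper's body presses on something with over 40 N, if the wrist force passes 120 N, or if a joint passes its speed limit or range.

## Robot

A 6-joint arm with a two-finger parallel gripper is mounted at the origin on a cart in front of the work surface, level with it; the furniture and walls round the work are solid. World frame = base frame: x ahead of the robot, y to its left, z up, the work surface at z = 0. Lengths are in m, angles in rad, forces in N, time in s.
With the tool pointing down it reaches from about 0.4 to 0.925 m from the base axis. Payload 12.5 kg.
Tool frame: the origin (TCP) lies on the centre line of the jaws, within the pads' length; the fingertips stand 14 mm ahead of it and the grasp point (between the pads) lies 5 mm behind it; z points along the fingers, y is the line along which they close (so a half turn about z gives the same grasp; the last joint's range is limited). The gripper opens to 95 mm and grips with 3 to 60 N. Pads are 20 mm wide; open, the fingers measure 119 mm over their backs; the gripper's body (75 mm by 180 mm) begins 59 mm behind the grasp point.
Start: joints at [-1.323, 0.491, 1.559, -0, 1.092, -0.106], TCP at [0.217, -0.586, 0.203] pointing down, gripper open.
Joint ranges: [-3.1, 3.1], [-0.84, 2.19], [0.05, 2.79], [-1.13, 4.28], [0.06, 2.93], [-2.69, 2.69]. Speed limits (rad/s): [2.22, 2.22, 2.79, 3.14, 3.14, 3.14].

## Interface

Orientations are given as a rotation vector (axis times angle).
In Python, from rig import sensors, get_image, camera_model, workorder gives the robot as it stands. The module is installed in compiled form; this text tells all that it offers.
- The arm moves only by the tool servo_tool, never from a script. Its argument "motion" is a list of rows, each a list of 5 numbers: the shift along the tool's x, y, z in mm, then the turn about the tool's z in rad, then the finger opening in mm, from 0 to 95.1. In form: [[dx, dy, dz, spin, hand], ...]. A call has 1 to 20 rows; each row shifts and turns the commanded pose from where the row before left it, along the tool's axes as they then stand; what a row does not reach is not made up. A row lasts 1/12 s, in which the tool goes at most 41.7 mm and 7.16 degrees, less where a joint would pass 70% of its speed; a pose out of reach is approached as far as the arm can. A call with a gripper value outside its range is refused whole. The fingers move at their own pace and stop on an object; the grip force is fixed at half the most. Time passes only in rows, so rows that do not move let the fingers close. It gives the time, the measured TCP pose, the force, the opening and the grip force at its end, in the units of the state.
- sensors.state(): the state, without advancing time (a new reading comes with each control period).
- get_image(name): name is "scene" or "top" or "wrist"; returns the picture (420x560x3 uint8, red, green, blue); there is no depth.
- camera_model(name): a dict with "intrinsics" (3x3 intrinsics, pixels), "dist" ([k1, k2, p1, p2, k3] as OpenCV has them; the pictures are not rectified), "eye" and "rotation" of the camera in the world. Camera axes: x right, y down, z forward; pixel columns grow to the right and rows downward; lengths in m; the calibration is good to about 2 mm. A picture is of the moment at which its call begins: read the wrist's pose just before it. camera_model takes no time and is no camera call; for the wrist camera it gives the pose at the moment of the call.
- workorder.job_done(): hands the job in; it is judged then, once.
The state is a dict: "time": time; "qpos": joint angles; "qvel": joint speeds; "joint_efforts": joint torques, N m; "eef_pos": TCP position; "tool_rot": TCP orientation; "wrist_force": force on the tool from outside, world axes, zero at the start; "wrist_torque": the same for the moment, N m; "opening": finger opening in m; "grip_force": force on a finger pad.
Only numpy, scipy, OpenCV 4.12 (cv2) and the standard library are available. Lean on these libraries where they do the work, as an engineer would, in place of code of your own. Each camera call takes 0.05 s, during which the arm holds its last target. There are 200 camera calls.

## Working session

There is one attempt and no reset: what is moved stays moved. The work goes in short steps, Python scripts to look and compute and a tool call to move; the robot and the scene stay as the last step left them, time stands still between calls to the robot, and variables do not carry over. Pictures are saved under pics/ and viewed, at most 10 in all, crops included, and the job is handed in when it is done.

Besides the shell and the picture viewer there is one more tool, called after "Call:" as a command line: name --pt "numbers of a row" for each row, then --argument value for the rest. servo_tool: Moves the arm, as the interface text tells. Its arguments: {"type":"object","properties":{"motion":{"type":"array","items":{"type":"array","items":{"type":"number"}}}},"required":["motion"]}

```bash
mkdir -p pics
python3 - <<'E'
from rig import sensors,get_image,camera_model
import cv2,numpy as np
s=sensors.state();print(s['eef_pos'],s['tool_rot'],s['opening'])
for n in("top","scene"):
    im=get_image(n);cv2.imwrite(f'pics/{n}0.png',cv2.resize(im[:,:,::-1],(800,600),interpolation=cv2.INTER_CUBIC))
    np.save(f'{n}0.npy',im)
    c=camera_model(n);print(n,c)
E
```

```text
[ 0.21651504 -0.58602076  0.20265749] [-3.09144574e+00 -5.52730052e-01  1.29579371e-04] 0.09507337329493201
top {'intrinsics': array([[486.28373047,   0.        , 278.52571744],
       [  0.        , 486.28373047, 212.37919053],
       [  0.        ,   0.        ,   1.        ]]), 'dist': array([-0.04985755,  0.        ,  0.        ,  0.        ,  0.        ]), 'eye': array([ 0.28635362, -0.02663821,  1.25163545]), 'rotation': array([-2.13706385,  2.11480894, -0.210321  ])}
scene {'intrinsics': array([[404.16045846,   0.        , 279.90286679],
       [  0.        , 404.16045846, 203.8690749 ],
       [  0.        ,   0.        ,   1.        ]]), 'dist': array([-0.01950051,  0.        ,  0.        ,  0.        ,  0.        ]), 'eye': array([0.13983181, 0.46609616, 0.72123746]), 'rotation': array([-0.83736478,  2.55716097, -1.05561776])}
```

View pics/top0.png

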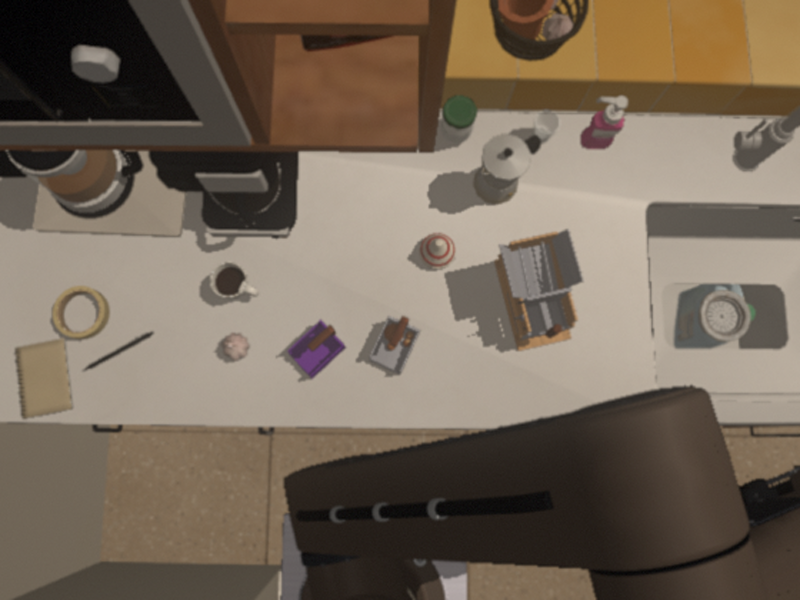

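View pics/scene0.png

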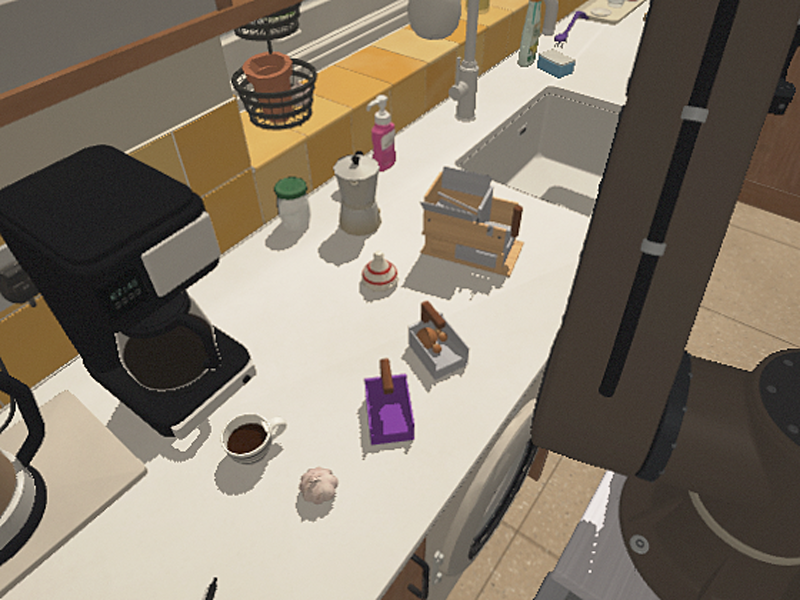

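Top view: grey scoop with nuts at (395,345), purple look-alike at (316,348). I choose the grey one. The sorter is at (540,290), knob at about (548,325). The tool only spins about its z axis, so I have to tip the scoop by levering it on the hopper rim. Next I'll check close crops.

Run:
```python
import cv2,numpy as np
t=np.load('top0.npy')[:,:,::-1];s=np.load('scene0.npy')[:,:,::-1]
def crop(im,x,y,w,h): return cv2.resize(im[y:y+h,x:x+w],(400,300),interpolation=cv2.INTER_CUBIC)
# pixel origin in native
a=crop(t,240,205,80,60);b=crop(t,330,150,120,90);c=crop(s,270,200,80,60);d=crop(s,280,105,100,75+15)
d=crop(s,280,105,120,90)
cv2.imwrite('pics/c1.png',np.vstack([np.hstack([a,b]),np.hstack([c,d])]))
```

```text
(no output)
```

View pics/c1.png

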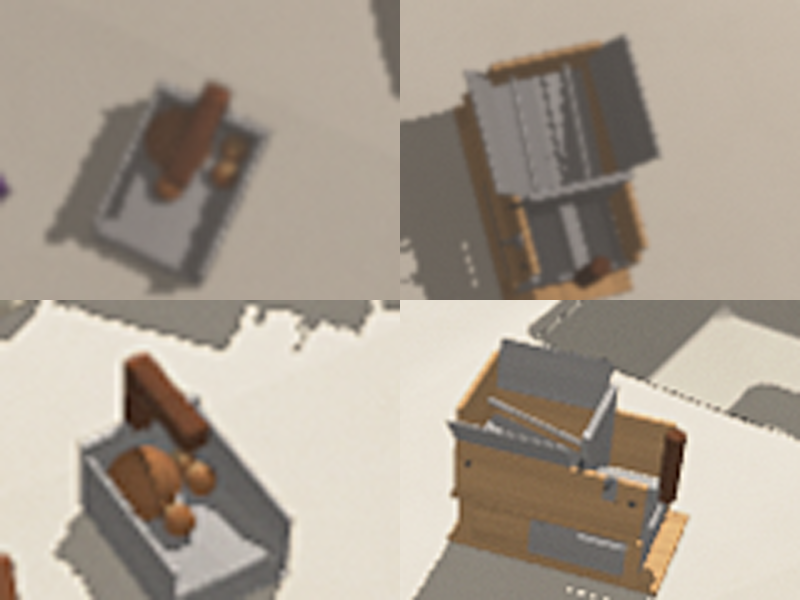

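Crop: the grey scoop holds a walnut and hazelnuts. Its handle runs from its rear end (217,88) to its front end (168,192), and the spout points down-left. The hopper's flare corners are at (465,72), (500,193), (657,157) and (625,38), and the knob is at (592,272).

```bash
cat > h.py <<'E'
import cv2,numpy as np
from rig import sensors,get_image,camera_model
def ray(cm,uv):
    uv=np.array(uv,float).reshape(-1,1,2)
    n=cv2.undistortPoints(uv,cm['intrinsics'],cm['dist'])[:,0]
    R=cv2.Rodrigues(np.array(cm['rotation']))[0]
    return (R@np.c_[n,np.ones(len(n))].T).T
def at(cm,uv,z):
    d=ray(cm,uv);e=np.array(cm['eye']);return e+d*((np.broadcast_to(z,len(d))-e[2])/d[:,2])[:,None]
def proj(cm,P):
    R=cv2.Rodrigues(np.array(cm['rotation']))[0];P=np.array(P,float)
    return cv2.projectPoints(P,cv2.Rodrigues(R.T)[0],-R.T@cm['eye'],cm['intrinsics'],cm['dist'])[0][:,0]
E
python3 - <<'E'
from h import *
np.set_printoptions(precision=4,suppress=True)
t=camera_model('top');s=camera_model('scene')
A=lambda l:[(240+x/5-.4,205+y/5-.4) for x,y in l]
B=lambda l:[(330+(x-400)*.3-.35,150+y*.3-.35) for x,y in l]
C=lambda l:[(270+x/5-.4,200+(y-300)/5-.4) for x,y in l]
D=lambda l:[(280+x*0+(x-400)*.3-.35,105+(y-300)*.3-.35) for x,y in l]
print('handle top',at(t,A([(217,88),(168,192)]),.082))
print('scene handle',at(s,C([(138,358),(205,435)]),.082))
print('spout rim corners',at(t,A([(97,222),(195,288)]),.021), 'rear rim',at(t,A([(158,85),(270,128)]),.046))
print('flare top',at(t,B([(465,72),(500,193),(657,157),(625,38)]),.127))
print('flare scene',at(s,D([(447,425),(585,470),(617,372),(502,342)]),.127))
print('knob top',at(t,B([(592,270)]),.118),at(s,D([(676,434)]),.118))
print('salt,cup,garlic',at(t,[(437*.7,250*.7),(230*.7,280*.7),(235*.7,347*.7)],.03))
E
```

```text
handle top [[ 0.4859 -0.0464  0.082 ]
 [ 0.4345 -0.0231  0.082 ]]
scene handle [[ 0.4831 -0.0485  0.082 ]
 [ 0.4342 -0.0279  0.082 ]]
spout rim corners [[ 0.4265  0.013   0.021 ]
 [ 0.3936 -0.0371  0.021 ]] rear rim [[ 0.4932 -0.0173  0.046 ]
 [ 0.4719 -0.0738  0.046 ]]
flare top [[ 0.6039 -0.2035  0.127 ]
 [ 0.5153 -0.2268  0.127 ]
 [ 0.5429 -0.3402  0.127 ]
 [ 0.6311 -0.3205  0.127 ]]
flare scene [[ 0.6005 -0.2013  0.127 ]
 [ 0.4905 -0.2146  0.127 ]
 [ 0.5334 -0.3339  0.127 ]
 [ 0.6286 -0.3172  0.127 ]]
knob top [[ 0.4621 -0.2928  0.118 ]] [[ 0.4633 -0.3013  0.118 ]]
salt,cup,garlic [[ 0.6198 -0.1058  0.03  ]
 [ 0.5596  0.2675  0.03  ]
 [ 0.4382  0.252   0.03  ]]
```

Call:
servo_tool --pt "26.2 -27 -3 0 60" --pt "26.2 -27 -3 0 60" --pt "26.2 -27 -3 0 60" --pt "26.2 -27 -3 0 60" --pt "26.2 -27 -3 0 60" --pt "26.2 -27 -3 0 60" --pt "26.2 -27 -3 0 60" --pt "26.2 -27 -3 0 60" --pt "26.2 -27 -3 0 60" --pt "26.2 -27 -3 0 60" --pt "26.2 -27 -3 0 60" --pt "26.2 -27 -3 0 60" --pt "26.2 -27 -3 0 60" --pt "26.2 -27 -3 0 60" --pt "26.2 -27 -3 0 60" --pt "26.2 -27 -3 0 60" --pt "0 0 0 0.12 60" --pt "0 0 0 0.12 60" --pt "0 0 0 0.12 60" --pt "0 0 0 0.12 60"

```text
time: 1.77
eef_pos: [0.46, -0.0354, 0.251]
tool_rot: [3.135, -0.206, -0.001]
wrist_force: [1.3, -1.2, 0.6]
opening: 0.0604
grip_force: 0.0
```

Call:
servo_tool --pt "0 0 0 0.12 60" --pt "0 0 0 0.12 60" --pt "0 0 0 0.053 60" --pt "0 0 0 0 60" --pt "0 0 0 0 60"

```text
time: 2.18
eef_pos: [0.46, -0.0358, 0.2511]
tool_rot: [3.073, -0.65, -0.001]
wrist_force: [0.7, -0.3, 0.7]
opening: 0.06
grip_force: 0.0
```

```bash
cat >> h.py <<'E'
def pose():
    s=sensors.state();R=cv2.Rodrigues(np.array(s['tool_rot']))[0]
    return np.array(s['eef_pos']),R,s
def to(x,y,z,psi):
    "remaining shift in present tool axes (mm) and spin (rad) to reach tool-y angle psi (deg)"
    p,R,s=pose();d=R.T@(np.array([x,y,z])-p)*1000
    a=np.degrees(np.arctan2(R[1,1],R[0,1]));sp=np.radians((a-psi+180)%360-180)
    print('t %.2f'%s['time'],'p',p.round(4),'psi %.1f'%a,'tilt',R[:,2].round(3),'d',d.round(1),'spin %.3f'%sp,'q6 %.2f'%s['qpos'][5],'F',np.round(s['wrist_force'],1))
E
python3 - <<'E'
from h import *
np.set_printoptions(precision=4,suppress=True)
to(.46,-.036,.2,-114)
im=get_image('wrist');cm=camera_model('wrist');print(cm)
np.savez('w1.npz',eye=cm['eye'],rot=cm['rotation'],im=im)
cv2.imwrite('pics/w1.png',cv2.resize(im[:,:,::-1],(800,600),interpolation=cv2.INTER_CUBIC))
print(proj(cm,[[.460,-.036,.082],[.4859,-.0464,.082],[.4345,-.0231,.082]])*800/560)
E
```

```text
t 2.18 p [ 0.46   -0.0358  0.2511] psi -113.9 tilt [-0. -0. -1.] d [ 0.1  0.2 51.1] spin 0.002 q6 1.77 F [ 0.7 -0.3  0.7]
{'intrinsics': array([[375.2478,   0.    , 280.3013],
       [  0.    , 375.2478, 204.9014],
       [  0.    ,   0.    ,   1.    ]]), 'dist': array([-0.1029,  0.    ,  0.    ,  0.    ,  0.    ]), 'eye': array([ 0.5218, -0.062 ,  0.4321]), 'rotation': array([ 1.6352, -2.51  , -0.3033])}
[[402.4643 265.32  ]
 [401.0385 223.3347]
 [400.2182 306.7875]]
```

View pics/w1.png

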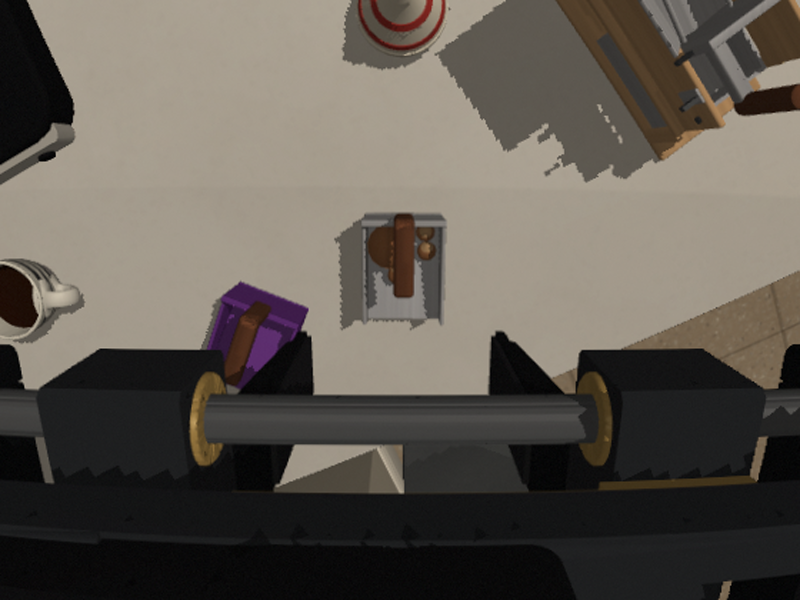

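Wrist view: grey scoop handle from (404,215) to (403,297), purple scoop at left (245,340), gripper axis aligned with the handle.

Run:
```python
from h import *
cm=camera_model('wrist')
a=at(cm,[(404*.7-.3,215*.7-.3),(403*.7-.3,297*.7-.3)],.082);print(a)
d=a[1]-a[0];m=a.mean(0);print(np.degrees(np.arctan2(d[1],d[0])),np.linalg.norm(d),m)
to(m[0],m[1],.08,np.degrees(np.arctan2(d[1],d[0]))-270)
print(at(cm,[(363*.7,214*.7),(446*.7,214*.7)],.046))
```

```text
[[ 0.49045742 -0.05021341  0.082     ]
 [ 0.44038177 -0.02743206  0.082     ]]
155.53737096993586 0.05501418734636196 [ 0.46541959 -0.03882274  0.082     ]
t 2.23 p [ 0.46   -0.0358  0.2511] psi -113.9 tilt [-0.  0. -1.] d [  6.2   0.6 171.1] spin 0.010 q6 1.77 F [-0.2 -0.4 -0.5]
[[ 0.49939863 -0.02254877  0.046     ]
 [ 0.4753401  -0.0770426   0.046     ]]
```

Call:
servo_tool --pt "5.5 0.6 15 0.01 60" --pt "0 0 30 0 60" --pt "0 0 30 0 60" --pt "0 0 30 0 60" --pt "0 0 30 0 60" --pt "0 0 20 0 60" --pt "0 0 14 0 60" --pt "0 0 7 0 60" --pt "0 0 5 0 60" --pt "0 0 0 0 60" --pt "0 0 0 0 10" --pt "0 0 0 0 10" --pt "0 0 0 0 10" --pt "0 0 0 0 10" --pt "0 0 0 0 10" --pt "0 0 0 0 10" --pt "0 0 0 0 10" --pt "0 0 0 0 10"

```text
time: 3.73
eef_pos: [0.4649, -0.0387, 0.0703]
tool_rot: [3.069, -0.669, 0.0]
wrist_force: [-0.3, -1.4, 1.5]
opening: 0.0127
grip_force: 22.9
```

Call:
servo_tool --pt "0 0 -1 0 8" --pt "0 0 -3 0 8" --pt "0 0 -5 0 8" --pt "0 0 -7 0 8" --pt "0 0 -9 0 8" --pt "0 0 -10 0 8" --pt "0 0 -10 0 8" --pt "0 0 -10 0 8" --pt "0 0 -10 0 8" --pt "0 0 -10 0 8" --pt "0 0 -10 0 8" --pt "0 0 -10 0 8" --pt "0 0 -10 0 8" --pt "0 0 -10 0 8" --pt "0 0 -9 0 8" --pt "0 0 -7 0 8" --pt "0 0 -5 0 8" --pt "0 0 -3 0 8" --pt "0 0 -1 0 8" --pt "0 0 0 0 8"

```text
time: 5.4
eef_pos: [0.4649, -0.0386, 0.2102]
tool_rot: [3.069, -0.669, -0.0]
wrist_force: [0.1, 0.2, 0.2]
opening: 0.008
grip_force: 0.0
```

Run:
```python
from h import *
to(.543,-.147,.21,13.5)
im=get_image('wrist');cm=camera_model('wrist')
im2=get_image('scene');print(sensors.state()['opening'],sensors.state()['grip_force'])
np.savez('w2.npz',eye=cm['eye'],rot=cm['rotation'],im=im)
a=cv2.resize(im[60:300,170:490,::-1],(800,600),interpolation=cv2.INTER_CUBIC)
p=proj(camera_model('scene'),[sensors.state()['eef_pos']])[0].astype(int);print(p)
x,y=p[0]-80,p[1]-30
b=cv2.resize(im2[max(y,0):max(y,0)+120,x:x+160,::-1],(400,300),interpolation=cv2.INTER_CUBIC)
cv2.imwrite('pics/w2.png',np.vstack([cv2.resize(im[:,:,::-1],(400,300)),b]))
```

```text
t 5.40 p [ 0.4649 -0.0386  0.2102] psi -114.6 tilt [-0. -0. -1.] d [116.2  66.    0.2] spin -2.236 q6 1.78 F [0.1 0.2 0.2]
0.007947728445537827 0.0
[303 172]
```

View pics/w2.png

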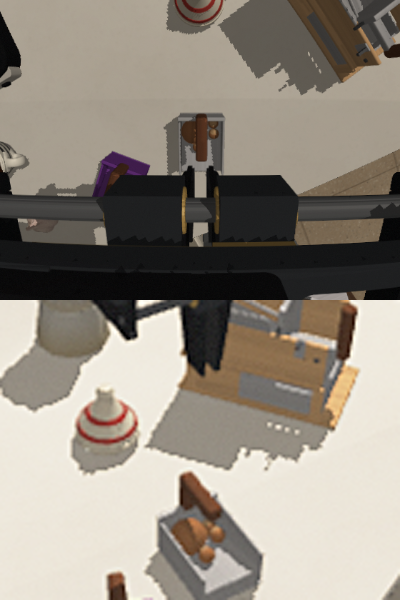

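Run:
```python
from h import *
w=np.load('w2.npz');cm=camera_model('wrist');print(cm['eye'])
im=w['im'][140:260,230:390,::-1]
cv2.imwrite('pics/w3.png',cv2.resize(im,(800,600),interpolation=cv2.INTER_CUBIC))
```

```text
[ 0.52624555 -0.06552151  0.3907757 ]
```

View pics/w3.png

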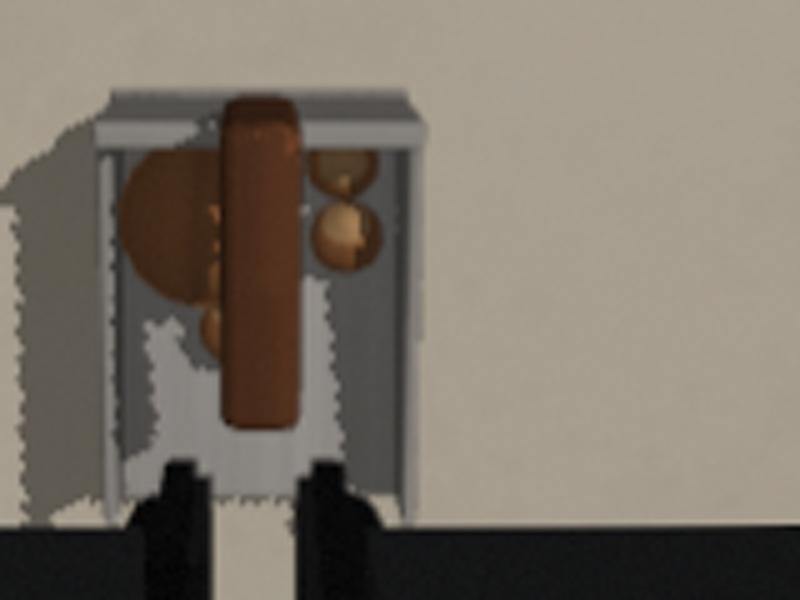

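Wrist crop: the scoop stands where it was. Its handle top spans (260,128) to (259,425), with the rear end face above that, and the nuts are still inside. The grasp slipped, so I'll regrasp with a firmer close and check it before lifting.

Run:
```python
from h import *
cm=camera_model('wrist')
a=at(cm,[(230+260/5-.4,140+128/5-.4),(230+259.5/5-.4,140+425/5-.4)],.082)
d=a[1]-a[0];m=a.mean(0);print(a,np.linalg.norm(d),np.degrees(np.arctan2(d[1],d[0])))
to(m[0],m[1],.07,np.degrees(np.arctan2(d[1],d[0]))-270)
print(at(cm,[(230+222/5-.4,140+300/5-.4),(230+300/5-.4,140+300/5-.4)],.082))
```

```text
[[ 0.48764035 -0.04896825  0.082     ]
 [ 0.44107264 -0.02765509  0.082     ]] 0.0512133030029104 155.40732318982805
t 5.50 p [ 0.4648 -0.0386  0.2099] psi -114.6 tilt [-0.001  0.    -1.   ] d [-4.000e-01 -1.000e-01  1.399e+02] spin 0.000 q6 1.78 F [-0.6 -0.6  0.6]
[[ 0.46374442 -0.03102698  0.082     ]
 [ 0.45827377 -0.04301012  0.082     ]]
```

Call:
servo_tool --pt "0 0 0 0 50" --pt "0 0 0 0 50" --pt "0 0 20 0 50" --pt "0 0 30 0 50" --pt "0 0 30 0 50" --pt "0 0 25 0 50" --pt "0 0 15 0 50" --pt "0 0 10 0 50" --pt "0 0 7 0 50" --pt "0 0 4 0 50" --pt "0 0 0 0 50"

```text
time: 6.42
eef_pos: [0.4648, -0.0386, 0.0688]
tool_rot: [3.069, -0.669, -0.001]
wrist_force: [0.5, 0.1, -0.2]
opening: 0.05
grip_force: 0.0
```

Call:
servo_tool --pt "0 0 0 0 0" --pt "0 0 0 0 0" --pt "0 0 0 0 0" --pt "0 0 0 0 0" --pt "0 0 0 0 0" --pt "0 0 0 0 0" --pt "0 0 0 0 0" --pt "0 0 0 0 0"

```text
time: 7.08
eef_pos: [0.465, -0.0387, 0.0694]
tool_rot: [3.069, -0.669, 0.0]
wrist_force: [-0.9, -1.7, 3.0]
opening: 0.013
grip_force: 30.0
```

Call:
servo_tool --pt "0 0 0 0 0" --pt "0 0 0 0 0" --pt "0 0 0 0 0" --pt "0 0 0 0 0"

```text
time: 7.42
eef_pos: [0.465, -0.0387, 0.0694]
tool_rot: [3.069, -0.669, 0.001]
wrist_force: [-0.7, -3.4, 5.3]
opening: 0.013
grip_force: 30.0
```

Call:
servo_tool --pt "0 0 -1 0 0" --pt "0 0 -2 0 0" --pt "0 0 -2 0 0" --pt "0 0 -2 0 0" --pt "0 0 -2 0 0" --pt "0 0 0 0 0"

```text
time: 7.92
eef_pos: [0.465, -0.0386, 0.0786]
tool_rot: [3.069, -0.669, 0.001]
wrist_force: [-0.1, 0.1, -1.2]
opening: 0.0128
grip_force: 30.0
```

Call:
servo_tool --pt "0 0 -3 0 0" --pt "0 0 -4 0 0" --pt "0 0 -4 0 0" --pt "0 0 -4 0 0" --pt "0 0 -2 0 0" --pt "0 0 0 0 0"

```text
time: 8.42
eef_pos: [0.4651, -0.0386, 0.0958]
tool_rot: [3.069, -0.669, 0.002]
wrist_force: [-0.5, -0.5, -1.5]
opening: 0.0128
grip_force: 30.0
```

Call:
servo_tool --pt "0 0 -3 0 0" --pt "0 0 -6 0 0" --pt "0 0 -9 0 0" --pt "0 0 -12 0 0" --pt "0 0 -12 0 0" --pt "0 0 -12 0 0" --pt "0 0 -12 0 0" --pt "0 0 -12 0 0" --pt "0 0 -12 0 0" --pt "0 0 -12 0 0" --pt "0 0 -9 0 0" --pt "0 0 -6 0 0" --pt "0 0 -3 0 0" --pt "0 0 0 0 0"

```text
time: 9.58
eef_pos: [0.465, -0.0386, 0.2157]
tool_rot: [3.069, -0.669, 0.001]
wrist_force: [-0.7, -0.2, -1.8]
opening: 0.0126
grip_force: 30.0
```

Call:
servo_tool --pt "1 0.4 0 0 0" --pt "3 1.3 0 0 0" --pt "5 2.2 0 0 0" --pt "7 3 0 0 0" --pt "8 3.5 0 0 0" --pt "8 3.5 0 0 0" --pt "8 3.5 0 0 0" --pt "8 3.5 0 0 0" --pt "8 3.5 0 0 0" --pt "8 3.5 0 0 0" --pt "8 3.5 0 0 0" --pt "8 3.5 0 0 0" --pt "7 2.6 0 0 0" --pt "5 2.2 0 0 0" --pt "3 1.3 0 0 0" --pt "1.5 0.5 0 0 0" --pt "0 0 0 -0.02 0" --pt "0 0 0 -0.04 0" --pt "0 0 0 -0.06 0" --pt "0 0 0 -0.08 0"

```text
time: 11.25
eef_pos: [0.5352, -0.1162, 0.2153]
tool_rot: [3.122, -0.353, -0.0]
wrist_force: [-0.4, -0.7, -1.7]
opening: 0.0126
grip_force: 30.0
```

Call:
servo_tool --pt "0 0 0 -0.09 0" --pt "0 0 0 -0.09 0" --pt "0 0 0 -0.09 0" --pt "0 0 0 -0.09 0" --pt "0 0 0 -0.09 0" --pt "0 0 0 -0.09 0" --pt "0 0 0 -0.09 0" --pt "0 0 0 -0.09 0" --pt "0 0 0 -0.09 0" --pt "0 0 0 -0.09 0" --pt "0 0 0 -0.09 0" --pt "0 0 0 -0.09 0" --pt "0 0 0 -0.09 0" --pt "0 0 0 -0.09 0" --pt "0 0 0 -0.09 0" --pt "0 0 0 -0.09 0" --pt "0 0 0 -0.09 0" --pt "0 0 0 -0.09 0" --pt "0 0 0 -0.09 0" --pt "0 0 0 -0.09 0"

```text
time: 12.92
eef_pos: [0.5351, -0.1162, 0.2153]
tool_rot: [-2.215, -2.228, 0.0]
wrist_force: [0.4, 0.1, -1.4]
opening: 0.0122
grip_force: 30.0
```

Call:
servo_tool --pt "0 0 0 -0.09 0" --pt "0 0 0 -0.06 0" --pt "0 0 0 -0.04 0" --pt "0 0 0 -0.02 0" --pt "0 0 0 0 0" --pt "0 0 0 0 0"

```text
time: 13.42
eef_pos: [0.5353, -0.1163, 0.2153]
tool_rot: [1.977, 2.441, -0.0]
wrist_force: [0.4, 0.3, -1.0]
opening: 0.0129
grip_force: 30.0
```

Run:
```python
from h import *
to(.543,-.147,.21,13.5)
im=get_image('wrist');cm=camera_model('wrist');print(cm['eye'],sensors.state()['opening'],sensors.state()['grip_force'])
np.savez('w4.npz',eye=cm['eye'],rot=cm['rotation'],im=im)
cv2.imwrite('pics/w4.png',cv2.resize(im[0:315,70:490,::-1],(800,600),interpolation=cv2.INTER_CUBIC))
```

```text
t 13.42 p [ 0.5353 -0.1163  0.2153] psi 12.0 tilt [ 0. -0. -1.] d [-31.6   1.2   5.3] spin -0.026 q6 -0.54 F [ 0.4  0.3 -1. ]
[ 0.52239352 -0.05055865  0.39622334] 0.012632339500011754 29.993146061897278
```

View pics/w4.png

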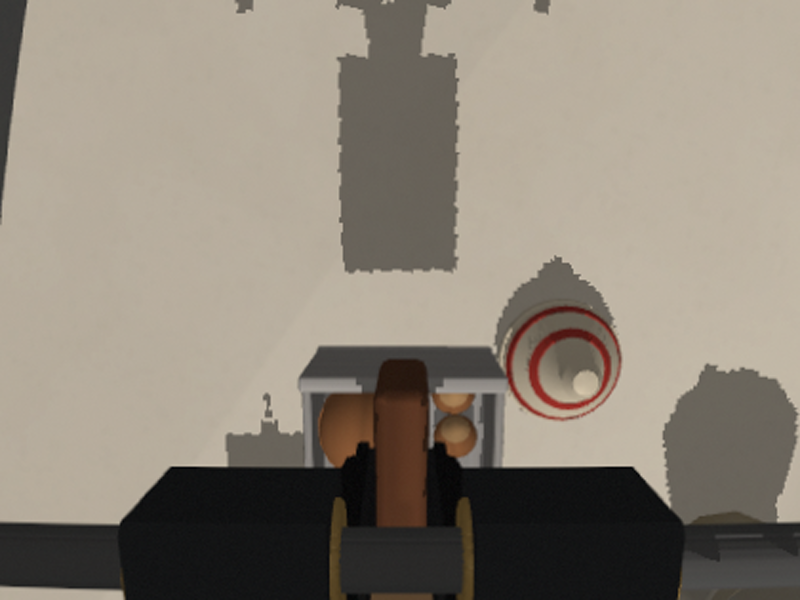

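Wrist view: the scoop is held level with the nuts inside; the salt pot at (565,365) is clear. The spout points at the sorter. Next I lower it so the rim meets the front face just above the foot, then approach.

Call:
servo_tool --pt "0 0 0 -0.026 0" --pt "0 0 3 0 0" --pt "0 0 5 0 0" --pt "0 0 6 0 0" --pt "0 0 6 0 0" --pt "0 0 4 0 0" --pt "0 0 2.8 0 0" --pt "-2 0 0 0 0" --pt "-4 0 0 0 0" --pt "-5 0 0 0 0" --pt "-6 0 0 0 0" --pt "-6 0 0 0 0" --pt "-4 0 0 0 0" --pt "-2 0 0 0 0" --pt "0 0 0 0 0" --pt "0 0 0 0 0"

```text
time: 14.8
eef_pos: [0.5421, -0.1448, 0.1884]
tool_rot: [-1.945, -2.467, 0.0]
wrist_force: [0.3, 0.1, -1.3]
opening: 0.013
grip_force: 30.0
```

Call:
servo_tool --pt "-2 0 0 0 0" --pt "-2 0 0 0 0" --pt "0 0 0 0 0"

```text
time: 15.05
eef_pos: [0.5432, -0.1488, 0.1885]
tool_rot: [1.944, 2.467, -0.0]
wrist_force: [-0.1, -0.5, -1.3]
opening: 0.0131
grip_force: 30.0
```

Call:
servo_tool --pt "-2 0 0 0 0" --pt "-1 0 0 0 0" --pt "0 0 0 0 0"

```text
time: 15.3
eef_pos: [0.5439, -0.1517, 0.1884]
tool_rot: [1.944, 2.467, -0.0]
wrist_force: [-0.6, 0.5, -1.3]
opening: 0.0123
grip_force: 30.0
```

Call:
servo_tool --pt "-1 0 0 0 0" --pt "-1 0 0 0 0" --pt "0 0 0 0 0"

```text
time: 15.55
eef_pos: [0.5443, -0.1536, 0.1884]
tool_rot: [1.944, 2.467, -0.0]
wrist_force: [0.0, -0.0, -1.5]
opening: 0.0127
grip_force: 30.0
```

Call:
servo_tool --pt "-1 0 0 0 0" --pt "-1 0 0 0 0" --pt "0 0 0 0 0"

```text
time: 15.8
eef_pos: [0.5448, -0.1555, 0.1884]
tool_rot: [1.945, 2.467, -0.0]
wrist_force: [0.1, 2.0, -1.8]
opening: 0.0129
grip_force: 30.0
```

Call:
servo_tool --pt "-1 0 0 0 0" --pt "-1 0 0 0 0" --pt "0 0 0 0 0"

```text
time: 16.05
eef_pos: [0.5452, -0.1574, 0.1884]
tool_rot: [-1.945, -2.467, -0.0]
wrist_force: [-0.4, 0.9, -1.1]
opening: 0.0126
grip_force: 30.0
```

Contact at about y = -0.155 matches the predicted rim position. Now I roll the scoop over the rim along the computed arc.

Call:
servo_tool --pt "-2.6 0 -2.5 0 0" --pt "-2.6 0 -2.5 0 0" --pt "-2.6 0 -2.5 0 0" --pt "-2.6 0 -2.5 0 0" --pt "0 0 0 0 0"

```text
time: 16.47
eef_pos: [0.548, -0.168, 0.199]
tool_rot: [1.944, 2.466, 0.0]
wrist_force: [-0.1, 1.5, -1.2]
opening: 0.0123
grip_force: 30.0
```

Call:
servo_tool --pt "-3.5 0 -1.7 0 0" --pt "-3.5 0 -1.7 0 0" --pt "0 0 0 0 0"

```text
time: 16.72
eef_pos: [0.5497, -0.1749, 0.2024]
tool_rot: [1.944, 2.466, 0.0]
wrist_force: [-1.0, 3.0, 2.1]
opening: 0.0121
grip_force: 30.0
```

Run:
```python
from h import *
to(.543,-.147,.21,13.5)
im=get_image('wrist');s=get_image('scene')
p=proj(camera_model('scene'),[[.56,-.2,.15]])[0].astype(int);x,y=p-[70,52]
cv2.imwrite('pics/w5.png',np.vstack([cv2.resize(im[100:275,140:420,::-1],(480,300)),cv2.resize(s[max(y,0):max(y,0)+105,x:x+140,::-1],(400,300))[:, :480].copy().__class__ and cv2.resize(s[max(y,0):max(y,0)+88,x:x+140,::-1],(480,300))]))
```

```text
t 16.72 p [ 0.5497 -0.1749  0.2024] psi 13.5 tilt [ 0.001 -0.001 -1.   ] d [28.6  0.  -7.6] spin 0.000 q6 -0.66 F [-1.   3.   2.1]
```

View pics/w5.png

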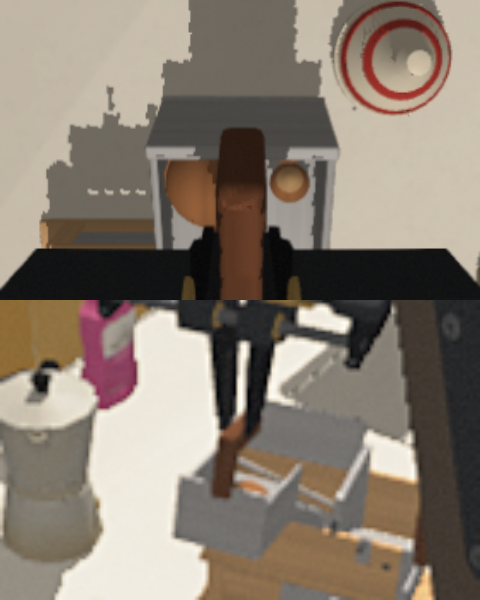

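Both views show the scoop tilting about 18° over the left rim, with the spout over the hopper, as planned. I continue the roll.

Call:
servo_tool --pt "-3 0 -1.1 0 0" --pt "-3 0 -1.1 0 0" --pt "-3 0 -1.1 0 0" --pt "-3 0 -1.1 0 0" --pt "-3 0 -1 0 0" --pt "-3 0 -1 0 0" --pt "-3 0 -1 0 0" --pt "0 0 0 0 0"

```text
time: 17.48
eef_pos: [0.5544, -0.1954, 0.2094]
tool_rot: [1.945, 2.467, -0.0]
wrist_force: [-0.4, 0.8, 0.2]
opening: 0.0104
grip_force: 30.0
```

Call:
servo_tool --pt "-3.1 0 -0.5 0 0" --pt "-3.1 0 -0.5 0 0" --pt "-3.1 0 -0.5 0 0" --pt "-3.1 0 -0.3 0 0" --pt "-3.1 0 -0.3 0 0" --pt "0 0 0 0 0" --pt "0 0 0 0 0"

```text
time: 18.07
eef_pos: [0.5579, -0.2099, 0.2113]
tool_rot: [1.945, 2.467, -0.0]
wrist_force: [-0.1, 1.3, 1.4]
opening: 0.01
grip_force: 30.0
```

Call:
servo_tool --pt "-3.1 0 0 0 0" --pt "-3.1 0 0 0 0" --pt "-3.1 0 0 0 0" --pt "-3.1 0 0 0 0" --pt "-3.1 0 0 0 0" --pt "0 0 0 0 0" --pt "0 0 0 0 0" --pt "0 0 0 0 0"

```text
time: 18.73
eef_pos: [0.5614, -0.2248, 0.2113]
tool_rot: [1.945, 2.467, -0.0]
wrist_force: [0.1, -0.3, 2.4]
opening: 0.0098
grip_force: 30.0
```

Run:
```python
from h import *
to(.543,-.147,.21,13.5)
im=get_image('wrist');s=get_image('scene')
p=proj(camera_model('scene'),[[.56,-.22,.13]])[0].astype(int);x,y=p-[70,44]
cv2.imwrite('pics/w6.png',np.vstack([cv2.resize(im[100:275,140:420,::-1],(480,300)),cv2.resize(s[max(y,0):max(y,0)+88,x:x+140,::-1],(480,300))]))
```

```text
t 18.73 p [ 0.5614 -0.2248  0.2113] psi 13.5 tilt [ 0. -0. -1.] d [80.   0.3  1.3] spin 0.000 q6 -0.73 F [ 0.1 -0.3  2.4]
```

View pics/w6.png

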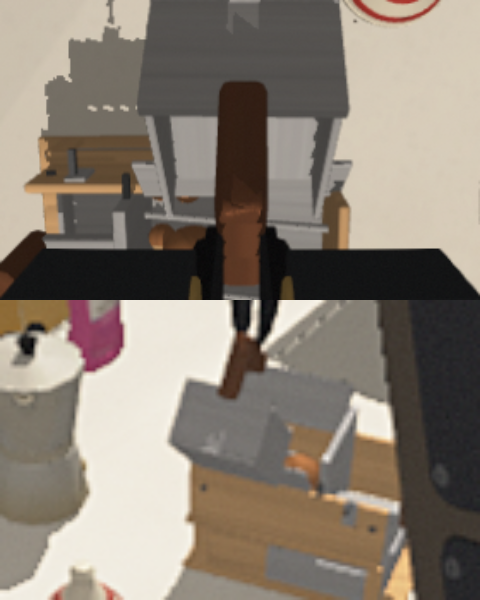

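The scoop interior looks empty and the nuts are in the hopper. Now I raise the scoop and carry it back to free worktop.

Call:
servo_tool --pt "0 0 -5 0 0" --pt "0 0 -10 0 0" --pt "0 0 -12 0 0" --pt "0 0 -12 0 0" --pt "0 0 -8 0 0" --pt "4 -2.6 0 0 0" --pt "9 -5.8 0 0 0" --pt "13 -8.4 0 0 0" --pt "16 -10.4 0 0 0" --pt "18 -11.7 0 0 0" --pt "18 -11.7 0 0 0" --pt "16 -10.4 0 0 0" --pt "13 -8.4 0 0 0" --pt "9 -5.8 0 0 0" --pt "3 -2.1 0 0 0" --pt "0 0 0 0 0" --pt "0 0 0 0 0"

```text
time: 20.25
eef_pos: [0.4587, -0.1274, 0.2583]
tool_rot: [1.944, 2.467, -0.0]
wrist_force: [-0.4, -0.3, -0.6]
opening: 0.0123
grip_force: 30.0
```

Call:
servo_tool --pt "0 0 10 0 0" --pt "0 0 20 0 0" --pt "0 0 25 0 0" --pt "0 0 25 0 0" --pt "0 0 25 0 0" --pt "0 0 20 0 0" --pt "0 0 15 0 0" --pt "0 0 10 0 0" --pt "0 0 5 0 0" --pt "0 0 0 0 0" --pt "0 0 0 0 0"

```text
time: 21.17
eef_pos: [0.4588, -0.1275, 0.1034]
tool_rot: [1.945, 2.467, -0.0]
wrist_force: [0.3, -0.1, -1.5]
opening: 0.0131
grip_force: 30.0
```

Run:
```python
from h import *
to(.458,-.127,.09,13.5)
im=get_image('wrist');cm=camera_model('wrist');g=cv2.cvtColor(im,cv2.COLOR_RGB2HSV)
np.save('w7.npy',im)
print(sensors.state()['opening'])
```

```text
t 21.17 p [ 0.4588 -0.1275  0.1034] psi 13.5 tilt [-0. -0. -1.] d [ 0.7 -0.7 13.4] spin 0.000 q6 -0.65 F [ 0.3 -0.1 -1.5]
0.012896514889112459
```

Call:
servo_tool --pt "0 0 4 0 0" --pt "0 0 4 0 0" --pt "0 0 2 0 0" --pt "0 0 0 0 0" --pt "0 0 0 0 0"

```text
time: 21.63
eef_pos: [0.4585, -0.1272, 0.0933]
tool_rot: [1.944, 2.468, -0.0]
wrist_force: [-0.4, 0.1, -0.9]
opening: 0.0127
grip_force: 30.0
```

Call:
servo_tool --pt "0 0 2 0 0" --pt "0 0 0 0 0" --pt "0 0 0 0 0"

```text
time: 21.88
eef_pos: [0.4584, -0.1272, 0.0913]
tool_rot: [-1.944, -2.468, 0.0]
wrist_force: [0.3, 0.0, -1.1]
opening: 0.0128
grip_force: 30.0
```

Call:
servo_tool --pt "0 0 2 0 0" --pt "0 0 0 0 0" --pt "0 0 0 0 0"

```text
time: 22.13
eef_pos: [0.4584, -0.1272, 0.0892]
tool_rot: [-1.945, -2.467, 0.0]
wrist_force: [-0.8, -0.6, -1.2]
opening: 0.0129
grip_force: 30.0
```

Call:
servo_tool --pt "0 0 2 0 0" --pt "0 0 0 0 0" --pt "0 0 0 0 0"

```text
time: 22.38
eef_pos: [0.4584, -0.1272, 0.0872]
tool_rot: [-1.944, -2.467, 0.0]
wrist_force: [-0.4, -0.5, -0.5]
opening: 0.0128
grip_force: 30.0
```

Call:
servo_tool --pt "0 0 2 0 0" --pt "0 0 0 0 0" --pt "0 0 0 0 0"

```text
time: 22.63
eef_pos: [0.4584, -0.1272, 0.0852]
tool_rot: [-1.944, -2.467, 0.0]
wrist_force: [-0.5, 0.0, -1.2]
opening: 0.0127
grip_force: 30.0
```

Run:
```python
from h import *
cm=camera_model('wrist')
# predicted pixels of scoop features for pitch theta, vs image
p,R,s=pose();G=p+np.array([0,0,.005]);f=-R[:,0]
im=get_image('wrist');np.save('w8.npy',im)
for th in (20,30,40,50,60):
    t=np.radians(th);c,sn=np.cos(t),np.sin(t)
    P=[G+f*((x+.018)*c+(z-.075)*sn)+R[:,1]*y+np.array([0,0,1])*(-(x+.018)*sn+(z-.075)*c) for x,y,z in [(-.045,0,.082),(-.042,.031,.046),(-.042,-.031,.046),(-.042,.031,0)]]
    print(th,proj(cm,P).round(0).tolist())
cv2.imwrite('pics/w8.png',cv2.resize(im[:270,100:460,::-1],(800,600),interpolation=cv2.INTER_CUBIC))
```

```text
20 [[278.0, 215.0], [337.0, 181.0], [219.0, 181.0], [328.0, 144.0]]
30 [[278.0, 225.0], [339.0, 177.0], [217.0, 177.0], [330.0, 129.0]]
40 [[278.0, 235.0], [341.0, 176.0], [215.0, 176.0], [333.0, 115.0]]
50 [[278.0, 246.0], [343.0, 177.0], [213.0, 177.0], [336.0, 103.0]]
60 [[278.0, 258.0], [345.0, 180.0], [210.0, 180.0], [340.0, 94.0]]
```

View pics/w8.png

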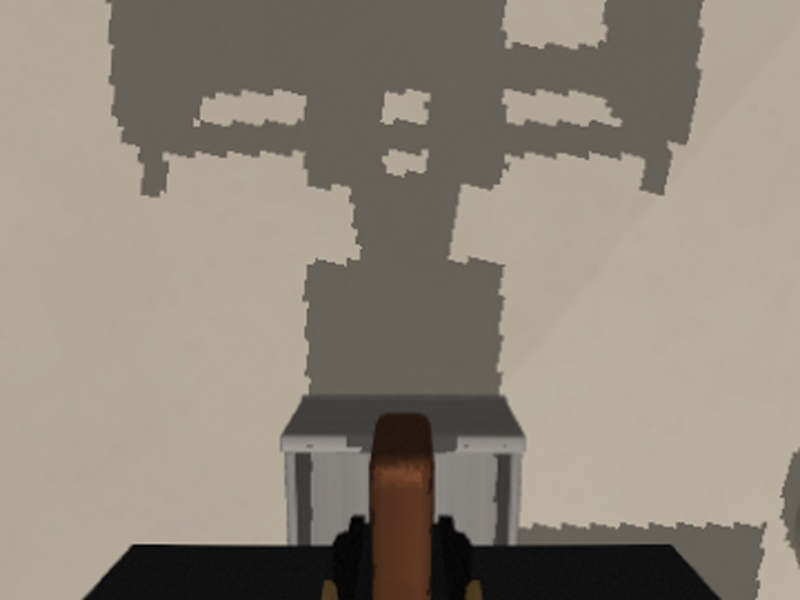

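Wrist view: the scoop has swung back level in the grip (rear rim at y 440, foot edge at y 397). It is empty and about 16 mm above the worktop, so I can lower and release it.

Call:
servo_tool --pt "0 0 4 0 0" --pt "0 0 4 0 0" --pt "0 0 3 0 0" --pt "0 0 2 0 0" --pt "0 0 0 0 0" --pt "0 0 0 0 0"

```text
time: 23.18
eef_pos: [0.4584, -0.1272, 0.0721]
tool_rot: [-1.944, -2.467, 0.0]
wrist_force: [-0.6, 0.6, -0.8]
opening: 0.0129
grip_force: 30.0
```

Call:
servo_tool --pt "0 0 1 0 0" --pt "0 0 1 0 0" --pt "0 0 0 0 0" --pt "0 0 0 0 0"

```text
time: 23.52
eef_pos: [0.4585, -0.1272, 0.0704]
tool_rot: [1.944, 2.467, 0.0]
wrist_force: [0.0, 0.1, 1.1]
opening: 0.0127
grip_force: 30.0
```

Call:
servo_tool --pt "0 0 1 0 0" --pt "0 0 0 0 0" --pt "0 0 0 0 0"

```text
time: 23.77
eef_pos: [0.4586, -0.1267, 0.0698]
tool_rot: [1.945, 2.467, 0.001]
wrist_force: [0.4, 5.8, 8.9]
opening: 0.013
grip_force: 30.0
```

Call:
servo_tool --pt "0 0 -1 0 50" --pt "0 0 0 0 50" --pt "0 0 0 0 50" --pt "0 0 0 0 50" --pt "0 0 0 0 50" --pt "0 0 0 0 50" --pt "0 0 0 0 50" --pt "0 0 -10 0 50" --pt "0 0 -20 0 50" --pt "0 0 -30 0 50" --pt "0 0 -35 0 50" --pt "0 0 -30 0 50" --pt "0 0 -15 0 50" --pt "0 0 0 0 50"

```text
time: 24.93
eef_pos: [0.4596, -0.1276, 0.2135]
tool_rot: [1.941, 2.463, 0.002]
wrist_force: [-0.1, 0.2, -0.1]
opening: 0.0499
grip_force: 0.0
```

Call:
servo_tool --pt "-10 -2.1 0 0 50" --pt "-20 -4.1 0 0 50" --pt "-30 -6.2 0 0 50" --pt "-35 -7.2 0 0 50" --pt "-30 -6.2 0 0 50" --pt "-20 -4.1 0 0 50" --pt "-15 -3.1 0 0 50" --pt "-6.5 -1.3 0 0 50" --pt "0 0 0 0 50" --pt "0 0 0 0 50"

```text
time: 25.77
eef_pos: [0.4637, -0.2965, 0.2096]
tool_rot: [-1.944, -2.466, -0.0]
wrist_force: [-0.9, 0.3, 0.4]
opening: 0.0499
grip_force: 0.0
```

Run:
```python
from h import *
np.set_printoptions(precision=4,suppress=True,linewidth=220)
to(.464,-.297,.095,13.5)
cm=camera_model('wrist');im=get_image('wrist')
np.savez('w9.npz',im=im,eye=cm['eye'],rot=cm['rotation']);np.save('top1.npy',get_image('top'));np.save('scene1.npy',get_image('scene'))
# fixed camera offset to rebuild the w6 pose
p,R,s=pose();print('cam offset in tool',R.T@(cm['eye']-p),R.T@cv2.Rodrigues(cm['rotation'])[0])
off=R.T@(cm['eye']-p);p6=np.array([.5614,-.2248,.2113])
c6=dict(cm);c6['eye']=p6+R@off
uv=[(140+x/1.7143-.3,100+y/1.7143-.3) for x,y in [(72,163),(126,186),(72,150),(72,178)]]
a=at(c6,uv,.103);print(a)
C=np.array([.5733,-.2728]);e=np.array([np.cos(np.radians(13.5)),np.sin(np.radians(13.5))]);n=np.array([-e[1],e[0]])
for q in a: print('sorter x,y',((q[:2]-C)@e+.047)*1000,((q[:2]-C)@n)*1000)
for x in(-3,-26):
  P=[np.r_[C+e*(x/1000-.047)+n*y,.103] for y in(.04,.05,.06)];print(x,'w6png',(proj(c6,P)-[140,100])*1.7143,'w9',proj(cm,P))
```

```text
t 25.77 p [ 0.4637 -0.2965  0.2096] psi 13.5 tilt [-0.001  0.001 -1.   ] d [ -0.7   0.2 114.6] spin 0.000 q6 -0.92 F [-0.9  0.3  0.4]
cam offset in tool [ 0.0665  0.0008 -0.1803] [[-0.0004 -0.9715 -0.2369]
 [ 1.     -0.0004 -0.0002]
 [ 0.0001 -0.2369  0.9715]]
[[ 0.4852 -0.2387  0.103 ]
 [ 0.5118 -0.2436  0.103 ]
 [ 0.4841 -0.2327  0.103 ]
 [ 0.4864 -0.2458  0.103 ]]
sorter x,y -30.731127408391025 53.68952227608822
sorter x,y -6.017979657722036 42.76510296156887
sorter x,y -30.367040167661592 59.80488249979404
sorter x,y -31.164078489425318 46.56052885068733
-3 w6png [[132.179  191.2575]
 [131.3403 170.2968]
 [130.513  149.0064]] w9 [[359.5372 153.4303]
 [360.115  140.3323]
 [360.6794 127.0677]]
-26 w6png [[ 83.2547 191.1649]
 [ 82.0346 170.2732]
 [ 80.8313 149.0552]] w9 [[329.7498 153.2486]
 [330.1185 140.1093]
 [330.4791 126.8014]]
```

Run:
```python
import numpy as np,cv2
np.set_printoptions(linewidth=250)
im=np.load('w9.npz')['im'];g=cv2.cvtColor(im,cv2.COLOR_RGB2GRAY)
for v in range(118,172,3): print(v,g[v,312:374].tolist())
```

```text
118 [160, 105, 105, 105, 105, 149, 189, 188, 189, 190, 156, 105, 106, 105, 107, 160, 191, 190, 191, 191, 147, 106, 106, 106, 106, 105, 106, 106, 105, 105, 105, 106, 105, 104, 105, 105, 107, 106, 107, 106, 105, 106, 106, 105, 106, 105, 106, 105, 105, 106, 105, 105, 106, 106, 106, 106, 106, 106, 107, 106, 106, 107]
121 [105, 105, 104, 105, 105, 105, 105, 105, 106, 105, 105, 105, 106, 104, 105, 103, 104, 104, 104, 105, 105, 105, 106, 106, 106, 105, 106, 106, 106, 105, 106, 105, 106, 105, 106, 106, 106, 107, 106, 106, 107, 106, 106, 107, 105, 105, 104, 104, 105, 106, 106, 106, 105, 106, 106, 105, 106, 106, 106, 106, 106, 106]
124 [105, 104, 106, 105, 105, 106, 104, 104, 106, 105, 105, 104, 105, 106, 105, 105, 104, 105, 105, 105, 105, 106, 106, 106, 106, 106, 106, 107, 106, 106, 105, 104, 105, 105, 105, 105, 106, 106, 106, 106, 106, 106, 105, 105, 104, 104, 104, 105, 107, 105, 105, 106, 106, 105, 106, 107, 106, 106, 107, 105, 106, 105]
127 [105, 105, 104, 105, 105, 105, 104, 105, 105, 106, 85, 61, 75, 76, 78, 93, 105, 106, 106, 105, 105, 106, 106, 106, 106, 106, 106, 106, 106, 106, 105, 1
[... 3343 characters left out ...]
 126, 82, 82, 82, 81, 79, 71, 63, 64, 64, 65, 64, 65, 65, 65, 66, 66, 65, 65, 67, 66, 66, 67, 66, 107, 140, 147, 147, 145, 146, 146, 140, 88, 51, 51, 58, 56, 55, 89, 94, 109]
166 [82, 82, 82, 81, 82, 81, 81, 81, 93, 109, 81, 81, 82, 82, 81, 81, 81, 82, 96, 108, 80, 81, 82, 81, 82, 82, 79, 69, 63, 64, 64, 63, 64, 64, 65, 64, 65, 66, 66, 65, 67, 68, 67, 66, 65, 109, 142, 148, 148, 148, 148, 146, 142, 102, 82, 81, 63, 64, 68, 72, 57, 54]
169 [82, 82, 83, 82, 82, 83, 82, 82, 82, 82, 84, 83, 83, 83, 82, 82, 82, 82, 81, 82, 82, 81, 81, 82, 82, 81, 77, 68, 63, 64, 63, 64, 63, 64, 66, 64, 64, 64, 65, 65, 66, 66, 65, 65, 66, 114, 144, 148, 147, 147, 147, 149, 145, 104, 84, 85, 85, 85, 85, 85, 84, 85]
```

Mark and pointer bars in the wrist image sit at u ≈ 324 and u ≈ 356, so the required pull is about 24.5 mm. Next I descend on the knob and grip it.

Call:
servo_tool --pt "-0.7 0.2 10 0 50" --pt "0 0 20 0 50" --pt "0 0 25 0 50" --pt "0 0 25 0 50" --pt "0 0 17 0 50" --pt "0 0 10 0 50" --pt "0 0 5 0 50" --pt "0 0 2.6 0 50" --pt "0 0 0 0 50" --pt "0 0 0 0 50"

```text
time: 26.75
eef_pos: [0.4647, -0.2979, 0.0965]
tool_rot: [1.944, 2.467, -0.0]
wrist_force: [-0.1, -1.1, 0.7]
opening: 0.0499
grip_force: 0.0
```

Call:
servo_tool --pt "0 0 0 0 20" --pt "0 0 0 0 20" --pt "0 0 0 0 20" --pt "0 0 0 0 20" --pt "0 0 0 0 20" --pt "0 0 0 0 20" --pt "0 0 0 0 20" --pt "0 0 0 0 20"

```text
time: 27.42
eef_pos: [0.4644, -0.2977, 0.0957]
tool_rot: [1.944, 2.467, -0.0]
wrist_force: [0.1, -0.3, 0.2]
opening: 0.0203
grip_force: 0.0
```

Call:
servo_tool --pt "0 0 0 0 0" --pt "0 0 0 0 0" --pt "0 0 0 0 0" --pt "0 0 0 0 0" --pt "0 0 0 0 0" --pt "0 0 0 0 0"

```text
time: 27.92
eef_pos: [0.4632, -0.2979, 0.0957]
tool_rot: [-1.943, -2.466, 0.002]
wrist_force: [-8.7, -3.4, 2.4]
opening: 0.015
grip_force: 30.0
```

Call:
servo_tool --pt "0 -2 0 0 0" --pt "0 -3 0 0 0" --pt "0 -3 0 0 0" --pt "0 -3 0 0 0" --pt "0 -3 0 0 0" --pt "0 -3 0 0 0" --pt "0 -3 0 0 0" --pt "0 -3 0 0 0" --pt "0 0 0 0 0" --pt "0 0 0 0 0" --pt "0 0 0 0 0" --pt "0 0 0 0 0"

```text
time: 28.92
eef_pos: [0.4428, -0.303, 0.0957]
tool_rot: [1.944, 2.466, 0.001]
wrist_force: [6.4, 1.9, -3.0]
opening: 0.015
grip_force: 30.0
```

Run:
```python
from h import *
to(.4394,-.3036,.0957,13.5)
cm=camera_model('wrist');im=get_image('wrist');np.savez('w10.npz',im=im,eye=cm['eye'],rot=cm['rotation'])
C=np.array([.5733,-.2728]);e=np.array([np.cos(np.radians(13.5)),np.sin(np.radians(13.5))]);n=np.array([-e[1],e[0]])
for x in(-6,-30): print(x,proj(cm,[np.r_[C+e*(x/1000-.047)+n*y,.103] for y in(.04,.05,.06)]).round(1).tolist())
g=cv2.cvtColor(im,cv2.COLOR_RGB2GRAY);u=int(proj(cm,[np.r_[C+e*(-.030-.047)+n*.05,.103]])[0,0])
print(u-25)
for v in range(20,200,6): print(v,*g[v,u-25:u+25])
```

```text
t 28.92 p [ 0.4428 -0.303   0.0957] psi 13.5 tilt [ 0.002 -0.    -1.   ] d [ 0.2 -3.5 -0. ] spin 0.000 q6 -0.96 F [ 6.4  1.9 -3. ]
-6 [[447.1, 175.8], [449.1, 155.0], [451.1, 133.6]]
-30 [[398.3, 175.5], [399.8, 154.3], [401.2, 132.7]]
374
20 86 85 86 87 89 90 89 88 88 88 88 89 85 85 86 86 87 87 86 86 86 86 85 85 86 85 86 87 87 87 86 86 85 86 78 70 70 69 68 67 69 70 69 69 71 69 76 86 90 86
26 85 86 86 86 89 89 89 89 88 88 88 89 87 85 85 86 86 86 86 87 86 86 85 85 85 86 86 87 87 87 87 87 87 86 83 69 70 69 68 68 70 70 69 68 70 70 78 87 91 85
32 86 85 87 87 88 90 89 89 88 88 88 88 87 85 86 85 85 87 86 87 86 86 85 86 84 85 86 86 88 87 87 86 86 87 87 70 69 70 69 68 69 70 70 69 69 70 81 92 90 85
38 87 85 86 88 88 90 90 89 88 88 88 89 87 86 85 86 85 86 86 86 85 85 85 87 86 85 85 87 87 88 87 86 85 87 86 73 70 69 67 69 70 69 69 69 69 74 83 93 88 83
44 86 85 86 87 89 91 90 89 88 89 89 89 89 86 86 87 86 86 86 86 86 85 85 85 86 86 85 87 89 88 87 87 87 87 84 74 70 69 68 70 69 70 69 70 70 73 79 82 81 96
50 84 71 71 74 74 74 74 73 74 74 74 73 71 70 70 71 71 70 70 69 70 69 70 70 70 71 74 74 75 74 74
[... 3803 characters left out ...]
90 90 89 89 88 89 90 89 89
176 172 171 134 169 172 171 172 172 171 171 171 171 170 171 171 171 170 171 170 170 170 160 123 90 90 76 49 34 34 42 45 44 44 44 44 110 167 169 170 169 169 163 123 168 169 168 169 168 169 169
182 68 70 69 70 70 70 70 70 69 70 69 70 69 70 70 70 70 69 69 70 70 70 71 71 73 74 67 57 51 49 50 49 50 49 49 78 84 84 81 88 94 93 94 94 107 140 145 152 153 153
188 67 69 68 69 69 70 68 68 70 70 70 69 71 72 71 70 71 70 69 70 69 69 70 70 70 70 70 70 70 71 70 71 72 72 73 74 74 74 74 73 74 73 73 72 73 77 83 106 132 132
194 68 67 67 68 68 68 67 69 69 68 68 69 69 69 69 70 70 69 70 70 71 71 71 71 71 71 70 70 69 70 70 69 71 70 70 71 71 71 76 122 141 152 154 152 153 152 153 153 152 150
```

Pointer still trails the mark by about 8 px, which is 3.9 mm, so I pull that much further.

Call:
servo_tool --pt "0 -1.5 0 0 0" --pt "0 -1.5 0 0 0" --pt "0 -1.2 0 0 0" --pt "0 0 0 0 0" --pt "0 0 0 0 0" --pt "0 0 0 0 0" --pt "0 0 0 0 0" --pt "0 0 0 0 0" --pt "0 0 0 0 0" --pt "0 0 0 0 0" --pt "0 0 0 0 0" --pt "0 0 0 0 0"

```text
time: 29.97
eef_pos: [0.4388, -0.3039, 0.0957]
tool_rot: [1.944, 2.466, 0.001]
wrist_force: [6.0, 2.4, -2.7]
opening: 0.0151
grip_force: 30.0
```

Run:
```python
from h import *
to(.4394,-.3036,.0957,13.5)
cm=camera_model('wrist');im=get_image('wrist');np.savez('w11.npz',im=im);np.save('scene2.npy',get_image('scene'));np.save('top2.npy',get_image('top'))
C=np.array([.5733,-.2728]);e=np.array([np.cos(np.radians(13.5)),np.sin(np.radians(13.5))]);n=np.array([-e[1],e[0]])
g=cv2.cvtColor(im,cv2.COLOR_RGB2GRAY)
for v in list(range(132,150,4))+list(range(160,180,4)): print(v,*g[v,390:425])
# nut-coloured blobs in tray / hopper, wrist view; and table around
hsv=cv2.cvtColor(im,cv2.COLOR_RGB2HSV)
W=lambda x,y,z:np.r_[C+e*(x-.047)+n*y,z]
print('hopper',proj(cm,[W(x,y,.06) for x,y in[(0,.039),(.09,.039),(.09,-.039),(0,-.039)]]).round().tolist())
print('tray',proj(cm,[W(x,y,.016) for x,y in[(-.05,.04),(.03,.04),(.03,-.04),(-.05,-.04)]]).round().tolist())
for nm in('top2','scene2','top0'):
    t=np.load(nm+'.npy');c=camera_model(nm[:-1])
    print(nm,'hopper',proj(c,[W(x,y,.08) for x,y in[(0,.039),(.09,.039),(.09,-.039),(0,-.039)]]).round().tolist(),'tray',proj(c,[W(x,y,.016) for x,y in[(-.05,.04),(-.05,-.04)]]).round().tolist())
```

```text
t 29.97 p [ 0.4388 -0.3039  0.0957] psi 13.5 tilt [ 0.002 -0.    -1.   ] d [ 0.2  0.7 -0. ] spin 0.000 q6 -0.97 F [ 6.   2.4 -2.7]
132 111 111 111 112 111 111 112 111 112 111 110 110 109 99 73 74 72 62 64 69 79 86 95 105 110 110 110 111 111 110 110 110 110 110 111
136 110 111 111 110 111 111 112 110 110 111 111 110 110 53 35 34 38 44 44 45 44 44 56 91 109 110 110 109 110 110 110 110 111 111 111
140 101 102 102 102 102 102 102 101 101 102 103 103 103 35 34 36 37 44 44 45 43 43 64 96 104 104 105 105 105 105 106 106 107 107 107
144 81 80 80 80 81 80 81 81 81 81 81 80 71 39 34 35 42 44 44 43 45 43 59 81 81 81 81 81 81 81 80 81 81 81 81
148 86 86 86 86 85 85 86 86 86 85 87 86 57 36 35 36 71 71 69 44 44 49 70 85 86 86 85 85 86 86 86 86 86 87 86
160 71 72 72 72 72 73 73 72 72 72 67 46 35 36 41 43 43 44 44 44 54 77 79 78 78 79 79 78 78 79 79 78 79 78 78
164 76 73 72 70 69 76 84 84 85 86 85 68 44 35 43 42 45 42 44 44 66 85 87 85 85 79 78 79 78 78 77 78 78 77 77
168 80 80 81 79 79 79 78 80 79 78 60 39 35 37 42 44 44 45 44 44 71 79 78 79 78 78 78 79 78 78 78 78 78 77 78
172 117 116 109 93 93 94 92 92 93 85 57 36 35 40 42 43 44 43 44 58 105 105 92 93 92 92 92 92 92 92 93 92 92 92 91
176 171 171 171 170 170 170 143 89 89 77 49 34 35 41 43 45 43 43 45 103 166 170 169 169 169 169 169 169 169 169 168 168 169 168 168
hopper [[432.0, 166.0], [568.0, 168.0], [547.0, 283.0], [420.0, 287.0]]
tray [[337.0, 155.0], [449.0, 156.0], [438.0, 262.0], [333.0, 262.0]]
top2 hopper [[364.0, 210.0], [355.0, 176.0], [385.0, 169.0], [394.0, 203.0]] tray [[364.0, 234.0], [394.0, 227.0]]
scene2 hopper [[330.0, 160.0], [297.0, 152.0], [308.0, 135.0], [340.0, 143.0]] tray [[347.0, 184.0], [355.0, 166.0]]
top0 hopper [[364.0, 210.0], [355.0, 176.0], [385.0, 169.0], [394.0, 203.0]] tray [[364.0, 234.0], [394.0, 227.0]]
```

Pointer and mark edges now line up to within 0.5 mm. Next I check the nuts and the scoop numerically.

Run:
```python
import numpy as np,cv2
def lab(f): 
    im=np.load(f); im=im['im'] if f.endswith('z') else im
    return cv2.cvtColor(im,cv2.COLOR_RGB2HSV).astype(int)
a=lab('w1.npz')
for nm,(u,v) in dict(wal=(266,172),haz=(298,174),wood=(455,75),handle=(282,185)).items(): print(nm,a[v,u])
def asc(h,u0,u1,v0,v1,st):
    for v in range(v0,v1,st):
        r=''
        for u in range(u0,u1,st):
            H,S,V=h[v,u]
            r+='.' if S<70 else ('#' if V<40 else ('n' if H<=12 else 'w'))
        print(v,r)
print('wrist');asc(lab('w11.npz'),325,560,120,300,3)
s=lab('scene2.npy');print('scene');asc(s,285,365,120,200,1)
```

```text
wal [ 12 155  66]
haz [ 16 123 139]
wood [15 18 56]
handle [ 10 158  71]
wrist
120 ...............................................................................
123 ...............................................................................
126 ...............................................................................
129 ...............................................................................
132 ...............................................................................
135 ...............................................................................
138 ...............................................................................
141 wwwwwwwwwwwwwwwwwwwwwwwwww....wwww.............................................
144 wwwwwwwwwwwwwwwwwwwwwwwwww...wwwwwwwwwwwwwwwwwwwwwwwwwwww......................
147 wwwwwwwwwwwwwwwwwwwwwwwwww...wwwwwwwwwwwwwwwwwwwwwwwwwww.......................
150 wwwwwwwwwwwwwwwwwwwwwwwwww...wwwwwwwwwwwwwwwwwwwwwwwwww........................
153 .wwwwwwwwwwwwwwwwwwwwwwwww...wwwwwwwwwwwwwwwwwwwwwwwww.........................
156 ....wwwww
[... 10124 characters left out ...]
...wwwwwwwwww.......
192 ........................................nnnnnnn....................wwwwww.......
193 ........................................nnnnnnn........................w........
194 .......................................nnnnnnn..................................
195 .......................................nnnnnnn..................................
196 ......................................nnnnnnn...................................
197 ......................................nnnnnnn...................................
198 .....................................nnnnnnn....................................
199 .....................................nnnnnnn....................................
```

Run:
```python
from h import *
def hs(f): 
    im=np.load(f); im=im['im'] if f.endswith('z') else im
    return cv2.cvtColor(im,cv2.COLOR_RGB2HSV).astype(int)
def asc(h,u0,u1,v0,v1,st):
    for v in range(v0,v1,st): print(v,''.join('.' if h[v,u,1]<70 else('n' if h[v,u,0]<=12 else 'w') for u in range(u0,u1,st)))
print('w9 shut');asc(hs('w9.npz'),300,500,150,280,4)
print('w11 left');asc(hs('w11.npz'),250,345,150,290,4)
print('wrist dark limit',[int(hs('w11.npz')[v,500,2]) for v in range(160,300,10)],[int(hs('w11.npz')[v,345,2]) for v in range(160,300,10)])
c=camera_model('scene');G=np.array([.4586,-.1267]);f=np.array([.233,-.972])
print(proj(c,[np.r_[G+f*d,.082] for d in(-.027,.026)]))
h=hs('scene2.npy');m=((h[...,0]<=12)&(h[...,1]>70)&(h[...,2]>30)).astype(np.uint8)
k,l,st,ce=cv2.connectedComponentsWithStats(m)
print([(st[i].tolist()) for i in range(1,k) if st[i,4]>25])
```

```text
w9 shut
150 wwwwwwwwwwwwww.ww.................................
154 wwwwwwwwwwwwww.w..................................
158 ...............nwwwww......................wwwwww.
162 .................nnwn...................wwwwwwwwww
166 .................nww...................wwwwwwwwww.
170 ........................................wwwwwwwww.
174 .......................................wwwwwwwwww.
178 ...........................................wwwwww.
182 ..................nnww.................wwwwwwwwww.
186 .................nwnwnwn...............wwwwwwwwww.
190 ................nwwwnwnnw..............wwwwwwwwww.
194 ................nwnwwnwww..............wwwwwwwwww.
198 ................nnnwnwwww..............wwwwwwwwww.
202 ................nnwnwnwwnn.............wwwwwwwww..
206 ................wnnwwnnnw..............wwwwwwwww..
210 ................wnwnnnnnn..............wwwwwwwww..
214 .................nwnnwww...............wwwwwwwww..
218 ...................nwn................wwwwwwwwww..
222 ......................................wwwwwwwwww..
226 .........................................ww
[... 1649 characters left out ...]
..www.....
278 .................ww.....
282 .................ww.....
286 .................ww.....
wrist dark limit [155, 150, 153, 154, 153, 150, 151, 147, 184, 193, 86, 81, 50, 66] [93, 92, 94, 128, 89, 88, 88, 158, 161, 21, 21, 21, 25, 25]
[[321.72904442 203.48454505]
 [329.12168583 188.61701371]]
[[151, 0, 31, 20, 156], [192, 0, 11, 8, 37], [511, 6, 49, 147, 2648], [73, 11, 90, 46, 697], [512, 27, 31, 70, 298], [0, 36, 78, 52, 691], [169, 36, 36, 29, 831], [180, 67, 25, 5, 76], [184, 74, 21, 6, 93], [189, 82, 13, 4, 30], [253, 182, 25, 18, 164], [320, 189, 12, 28, 159], [266, 251, 9, 25, 144], [159, 297, 26, 21, 337], [290, 380, 8, 12, 43], [281, 391, 16, 20, 114], [267, 405, 18, 15, 93]]
```

Call:
servo_tool --pt "0 -2.5 0 0 0" --pt "0 2.5 0 0 0" --pt "0 2.5 0 0 0" --pt "0 -2.5 0 0 0" --pt "0 -2.5 0 0 0" --pt "0 3.1 0 0 0" --pt "0 0 0 0 0" --pt "0 0 0 0 0" --pt "0 0 0 0 0" --pt "0 0 0 0 0" --pt "0 0 0 0 0" --pt "0 0 0 0 0"

```text
time: 31.12
eef_pos: [0.4376, -0.3041, 0.0957]
tool_rot: [-1.943, -2.467, 0.002]
wrist_force: [-7.0, -4.1, 0.3]
opening: 0.0149
grip_force: 30.0
```

Run:
```python
from h import *
to(.4394,-.3036,.0957,13.5)
im=get_image('wrist');np.savez('w12.npz',im=im);t=get_image('top');np.save('top3.npy',t)
def asc(h,u0,u1,v0,v1,st):
    for v in range(v0,v1,st): print(v,''.join(('.' if h[v,u,2]>45 else '#') if h[v,u,1]<70 else('n' if h[v,u,0]<=12 else 'w') for u in range(u0,u1,st)))
hsv=lambda i:cv2.cvtColor(i,cv2.COLOR_RGB2HSV).astype(int)
print('top');asc(hsv(t),345,415,160,250,1)
print('wrist');asc(hsv(im),320,560,176,300,3)
g=cv2.cvtColor(im,cv2.COLOR_RGB2GRAY)
for v in(140,168): print(v,*g[v,395:420])
```

```text
t 31.12 p [ 0.4376 -0.3041  0.0957] psi 13.5 tilt [-0.002  0.    -1.   ] d [ 0.1  1.9 -0. ] spin 0.001 q6 -0.97 F [-7.  -4.1  0.3]
top
160 ......................................................................
161 ......................................................................
162 ...........................................ww.........................
163 ......................................wwwwwwww........................
164 ..................................wwwwwwwwwww.........................
165 .............................wwwwwwwwwwwwww...........................
166 .........................wwwwwwwwwwwwwwwww............................
167 ....................wwwwwwwwwwwwwwwwwwwww.............................
168 ................wwwwwwwwwwwwwwwwwwwwwwwww.............................
169 .............wwwwwwwwwwwwwwwwwwww...wwwww.............................
170 ............wwwwwwwwwwwwwwwwwwwww......www............................
171 ............wwwwwwwwwwwwwwwwww..........ww............................
172 ...........wwwwwww.wwwwww...............ww...................
[... 8832 characters left out ...]
...#.#############
284 ww#######################################.....###........................#......
287 ww####################################........#...............................#.
290 ww####################################..........................................
293 ww####################################..........................................
296 ww####################################..........................................
299 ww####################################..........................................
140 111 111 111 110 110 110 110 111 110 110 89 36 36 38 41 44 44 44 45 44 85 111 110 111 110
168 78 78 78 78 79 56 35 35 39 42 44 44 43 42 44 77 78 78 78 77 77 77 79 78 77
```

Run:
```python
from h import *
np.set_printoptions(precision=1,suppress=True)
C=np.array([.5733,-.2728]);e=np.array([np.cos(np.radians(13.5)),np.sin(np.radians(13.5))]);n=np.array([-e[1],e[0]])
S=lambda q:np.array([((q[:2]-C)@e+.047)*1000,((q[:2]-C)@n)*1000])
t=camera_model('top');w=camera_model('wrist')
for nm,c,uv in[('top A',t,(372.5,216.5)),('top B',t,(384.8,213)),('top walnut',t,(378,212)),('wr haz',w,(340,186)),('wr wal',w,(430,243))]:
    print(nm,[(z,S(at(c,[uv],z)[0])) for z in(.0165,.058,.072)])
for v in range(203,222): print(v,*['%d,%d,%d'%tuple(x) for x in np.load('top3.npy')[v,368:392:2]])
```

```text
top A [(0.0165, array([-11.7,   7.3])), (0.058, array([-17.1,  17.4])), (0.072, array([-19. ,  20.8]))]
top B [(0.0165, array([ -9.9, -26.4])), (0.058, array([-15.4, -15.2])), (0.072, array([-17.3, -11.5]))]
top walnut [(0.0165, array([-3.4, -9.8])), (0.058, array([-9.1,  0.9])), (0.072, array([-11.1,   4.4]))]
wr haz [(0.0165, array([-49. ,  18.4])), (0.058, array([-55.7,  26.3])), (0.072, array([-57.9,  29. ]))]
wr wal [(0.0165, array([ 20.5, -24.5])), (0.058, array([ 2.7, -9.7])), (0.072, array([-3.3, -4.7]))]
203 148,142,138 160,154,149 158,151,147 155,149,145 114,110,106 51,47,45 64,61,60 72,68,68 73,69,68 67,64,63 66,63,63 69,66,64
204 151,145,141 161,154,150 157,151,147 148,141,138 75,71,67 49,46,42 63,59,58 68,64,64 67,65,63 67,65,63 68,66,64 66,63,63
205 153,146,142 153,146,143 157,149,146 143,136,134 57,52,49 47,44,39 61,58,56 65,63,62 67,64,64 67,64,63 67,65,64 63,61,59
206 155,149,146 146,139,137 157,150,147 146,139,137 60,56,53 49,44,41 59,56,55 67,64,63 67,65,64 66,64,63 67,65,63 61,59,56
207 159,152,148 140,134,131 159,152,149 141,135,131 72,66,64 58,49,43 56,53,50 65,
[... 1008 characters left out ...]
6,71,62 85,60,44 88,66,52 86,73,65 103,86,77 111,99,92 86,82,80 98,93,89 58,52,44 56,50,43 64,55,48
217 113,97,84 83,64,54 90,69,55 91,72,60 90,82,77 135,126,121 152,145,141 91,86,84 80,74,70 55,49,43 57,50,43 74,64,55
218 135,112,90 84,68,59 117,105,98 100,90,84 97,92,89 146,138,134 152,144,141 90,86,84 61,56,51 53,45,39 61,53,46 85,72,62
219 156,124,94 87,76,71 153,144,141 114,109,105 94,90,87 121,115,113 106,101,99 78,74,71 55,48,42 56,49,43 69,60,51 94,80,70
220 156,123,90 82,78,75 145,139,136 114,109,106 85,80,77 90,86,83 82,77,74 64,59,54 56,47,42 59,51,45 82,69,59 94,80,69
221 105,84,67 76,73,70 102,97,94 91,87,83 80,76,73 81,76,73 74,70,67 57,50,44 55,48,42 67,57,50 88,75,64 91,77,67
```

The wrist and top views put all three hazelnuts in the tray, at about (-49,18), (-12,7) and (-10,-26) mm in the sorter frame. The walnut rests in the gap at floor level. I ease the push slightly and settle.

Call:
servo_tool --pt "0 -0.8 0 0 0" --pt "0 0 0 0 0" --pt "0 0 0 0 0" --pt "0 0 0 0 0" --pt "0 0 0 0 0" --pt "0 0 0 0 0" --pt "0 0 0 0 0" --pt "0 0 0 0 0"

```text
time: 31.88
eef_pos: [0.4375, -0.3041, 0.0957]
tool_rot: [-1.944, -2.467, 0.001]
wrist_force: [-4.7, -2.2, -0.1]
opening: 0.015
grip_force: 30.0
```

Run:
```python
from h import *
to(.4394,-.3036,.0957,13.5);print(sensors.state()['grip_force'])
im=get_image('wrist');g=cv2.cvtColor(im,cv2.COLOR_RGB2GRAY)
for v in(136,140,144,164,168,172): print(v,*g[v,395:420])
to(.4394,-.3036,.0957,13.5)
```

```text
t 31.88 p [ 0.4375 -0.3041  0.0957] psi 13.5 tilt [-0.001  0.    -1.   ] d [ 0.1  2.  -0. ] spin 0.001 q6 -0.97 F [-4.7 -2.2 -0.1]
29.999120235443115
136 111 111 111 111 111 111 110 111 110 110 105 51 36 34 39 43 43 44 43 43 59 97 109 108 110
140 112 111 111 111 111 110 111 111 110 111 107 37 36 35 41 43 44 43 42 44 74 103 111 110 110
144 81 81 80 81 81 80 81 81 81 80 61 36 34 36 42 43 45 44 44 46 65 81 82 82 81
164 71 69 72 80 85 85 61 40 37 42 46 44 43 44 44 75 86 86 86 85 87 87 83 80 78
168 79 79 79 80 79 56 35 34 38 44 44 44 44 43 43 78 79 78 78 78 77 78 78 78 78
172 93 93 93 92 85 56 35 35 41 44 45 44 45 43 76 105 105 105 103 93 91 92 91 91 92
t 31.93 p [ 0.4375 -0.3042  0.0957] psi 13.5 tilt [-0.001  0.    -1.   ] d [ 0.1  2.  -0. ] spin 0.001 q6 -0.97 F [-4.6 -2.5 -0.6]
```

```bash
python3 -c "
from rig import workorder
print(workorder.job_done())"
```

```text
the job is handed in; nothing more can be done
None
```

I handed the job in with the gripper holding the gate about 1.7 mm past the mark (limit 4 mm), the three hazelnuts measured in the tray, the walnut at the gate gap in the hopper, and the empty scoop set down and released. I did not re-check the scoop's tilt or the bystanders after the last move, and `job_done` returned no verdict.

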